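Gauge the height of a loaf on a ratchet height gauge

TASK

Check the height of the standing loaf on the ratchet height gauge: first lift the gauge's carriage, clicking past its pawl, to the top notch and leave it hanging there. Then stand the loaf on the gauge between the two low guides, lengthwise, with its end up against the back stop, and let go of it. Finally squeeze the trigger to free the pawl, bring the carriage down in hand until the sprung foot just rests on the loaf, gently so that the crust is not dented, and let go; leave the other things on the table where they are.

Things in the scene. Friction and masses are not known exactly. Their poses are not given: they have to be found in the camera images.
- gauge: Height gauge fixed on the table. Origin: centre under its steel base plate, z up, +x from the open mouth to the back stop and column, +y to the handle side. Plate: x -115 to 135, y +-70 mm, top (deck) z = 10. Guides: inner faces y = +-39.5, tops z = 20, x -80 to 45, flared in front to x = -109. Column: 20 x 40 mm bar at x = 88, top z = 286, sawteeth 10 mm apart on its -x face.
- stop (a point): Middle of the back stop's face at deck level (gauge x = 55, z = 10 mm), gauge axes. The stop is an upright plate 70 mm wide, 62 mm high; the loaf's end goes against it, the loaf's middle then about 71 mm to -x of here.
- carriage (a joint): Height, m, of the carriage sliding on the column: 0 lowest, upper stop 0.094. The pawl holds it at 0, 0.01 ... 0.09 (top notch). It goes up clicking (3.5 to 4.5 N of weight, 2 to 4 N more at each tooth), down only with the pawl freed; then it falls unless held. Let go on the loaf it rests there with 3 to 7 N.
- pawl (a joint): Angle, rad, of the sprung pawl lever on the carriage (upright pivot beside the column): 0 = nose fully in the rack; above 0.13 clear of the teeth; stop at 0.26. It rises to about 0.12 as each tooth passes.
- grip (a point): Centre of the black plastic lifting grip on top of the handle, fixed to the carriage (gauge y = 88 mm): 14 mm thick along the gauge's x, 30 wide along y, 30 high. Pinch it from above across its thickness, fingertips at most 12 mm below this point (the trigger's top is 15 mm below it, 40 to 47 mm to -x).
- trigger_mid (a point): Middle of the squeeze handle, 30 mm below and 21 mm to -x of the grip point, gauge axes. Trigger ear: 28 mm wide (y), 15 mm above to 17 below here, outer face 26 mm to -x. Fixed bar under the grip: outer face 26 mm to +x (28 at the grip, which tops out 45 mm above here). Clear space outside both.
- trigger (a point): Middle of the trigger ear's outer face (moves with it). Squeezed towards the fixed bar it travels up to 11 mm in +x; 5.5 mm frees the pawl; 4 N at the start, 7 N at the end. The bar does not give, so centre the gripper 5 mm to +x of point trigger_mid, fingers closing along x, and close on both; so held, the carriage can be carried up and down.
- foot_clamp (a point): Centre of the clamp at the outer end of the carriage's foot arm (26 mm wide), gauge x = 18 mm, 140 mm + carriage joint above the gauge's underside. Its stem is set anew every day: the underside of the round rubber-faced foot, 30 mm across, is 28 to 52 mm below this point, not reported. It gives on a spring, 3.5 N per mm over 4 mm. At the top notch it clears the loaf by 30 mm or more.
- loaf: Sandwich loaf standing on edge, 66 mm thick along its x, 145 long along its y, 138 high, 0.15 to 0.25 kg; origin: centre of its underside. Over 10 N from the foot dents it. Grasp across its thickness from above, about 48 mm from its middle, at the end that will stay at the gauge's mouth, to keep the gripper clear of the foot arm. On the gauge its length lies along the gauge's x, either way round.
- heap_edge (a point): Point on the table at the far edge of the heap of sweet buns that stands between the robot and the work (part of the room, solid). In world axes the heap reaches from here 270 mm towards the robot (-x), 230 mm to the left (its left half ends 85 mm nearer the robot) and 185 mm to the right; 295 mm high. Carry the loaf low round its far side and on to the gauge from the right.
- tally_counter: Hand tally counter, round, 44 mm across, 26 mm high, with a finger ring, lying on the table; bystander, origin at the centre of its underside.
- tape_roll: Spare roll of brown tape lying flat, 90 mm across, 48 mm high; bystander, origin at the centre of its underside.
- marker_pen: Marker pen lying on the table, 135 mm long, 17 mm thick; bystander, origin at the centre of its underside.

How it is judged:
By the outcome, as a careful person would: the job done as asked, in the order asked, and still so for the second after the job is handed in, with the robot touching nothing.
It also fails if it takes over 58 s, if anything falls off the work surface, if the arm or the gripper's body presses on something with over 40 N, if the wrist force passes 120 N, or if a joint passes its speed limit or range.

ROBOT

A 7-joint arm with a two-finger parallel gripper is mounted at the origin on the work surface; the furniture and walls round the work are solid. World frame = base frame: x ahead of the robot, y to its left, z up, the work surface at z = 0. Lengths are in m, angles in rad, forces in N, time in s.
With the tool pointing down it reaches from about 0.425 to 0.875 m from the base axis. Payload 4.7 kg.
Tool frame: the origin (TCP) lies midway between the tips of the shut fingers; the grasp point (between the pads) lies 19 mm behind it; z points along the fingers, y is the line along which they close (so a half turn about z gives the same grasp; the last joint's range is limited). The gripper opens to 87 mm and grips with 3 to 60 N. Pads are 19 mm wide; open, the fingers measure 117 mm over their backs; the gripper's body (75 mm by 190 mm) begins 51 mm behind the grasp point.
Start: joints at [-1.277, 0.321, -0.07, 1.45, 0.023, 1.371, -0.057], TCP at [0.18, 0.625, 0.192] pointing down, gripper open.
Joint ranges: [-2.86, 2.86], [-0.3, 2.09], [-1.38, 1.24], [0.06, 2.45], [-1.56, 4.7], [0.09, 2.05], [-2.69, 2.69]. Speed limits (rad/s): [2.57, 2.57, 3.14, 3.14, 3.14, 3.14, 3.14].

INTERFACE

Orientations are given as a rotation vector (axis times angle).
In Python, from bench import ctrl gives the robot as it stands. The module is installed in compiled form; this text tells all that it offers.
- The arm moves only by the shell command python3 -m handwheel 'ROWS' [FORCE]. ROWS is JSON, a list of rows, each a list of 7 numbers: the finger opening in m, from 0 to 0.087, then the shift along the tool's x, y, z in m, then the turn, a rotation vector about the tool's x, y, z in degrees. A call has 1 to 12 rows; each row shifts and turns the commanded pose from where the row before left it, along the tool's axes as they then stand; what a row does not reach is not made up. A row lasts 1/8 s, in which the tool goes at most 62.5 mm and 10.7 degrees, less where a joint would pass 70% of its speed; a pose out of reach is approached as far as the arm can. A call is refused whole if a number of a shift passes 0.0625 or a number of a turn 10.7, either way. A call with a gripper value outside its range is refused whole. The fingers move at their own pace and stop on an object; FORCE is the grip in N (left out, the last holds). Time passes only in rows, so rows that do not move let the fingers close. It gives the time, the measured TCP pose, the force, the opening and the grip force at its end, in the units of the state.
- ctrl.get_state(): the state, without advancing time (a new reading comes with each control period).
- ctrl.get_image(name): name is "scene" or "top" or "wrist"; returns (picture, depth): 420x560x3 uint8, blue, green, red; 420x560 float32, m along the optical axis (not along the pixel's ray), 0 where there is no reading.
- ctrl.camera_info(name): a dict with "intrinsics" (3x3 intrinsics, pixels), "R" (3x3) and "t" (3): a world point X has camera coordinates R X + t. Camera axes: x right, y down, z forward; pixel columns grow to the right and rows downward; lengths in m; the calibration is good to about 2 mm. The wrist camera is an equidistant fisheye: a pixel r from the principal point sees the ray r / f radians off the axis. A picture is of the moment at which its call begins: read the wrist's pose just before it. camera_info takes no time and is no camera call; for the wrist camera it gives the pose at the moment of the call.
- ctrl.close_job(): hands the job in; it is judged then, once.
The state is a dict: "time": time; "joint_positions": joint angles; "qd": joint speeds; "joint_torque": joint torques, N m; "position": TCP position; "tool_rot": TCP orientation; "ft_force": force on the tool from outside, world axes, zero at the start; "torque": the same for the moment, N m; "grip_width": opening from 0.0 (shut) to 1.0 (fully open); "grip_force": force on a finger pad.
Only numpy, scipy, OpenCV 4.12 (cv2) and the standard library are available. Lean on these libraries where they do the work, as an engineer would, in place of code of your own. Each camera call takes 0.05 s, during which the arm holds its last target. There are 200 camera calls.

## Working session

There is one attempt and no reset: what is moved stays moved. The work goes in short steps, Python scripts to look and compute and a shell command to move; the robot and the scene stay as the last step left them, time stands still between calls to the robot, and variables do not carry over. Pictures are saved under pics/ and viewed, at most 10 in all, crops included, and the job is handed in when it is done.

```bash
mkdir -p pics; cat > h.py <<'E'
import numpy as np, cv2
from bench import ctrl
def grab(n,f):
    i=ctrl.camera_info(n); im,d=ctrl.get_image(n); cv2.imwrite('pics/'+f+'.png',im)
    np.savez('pics/'+f+'.npz',im=im,d=d,K=i['intrinsics'],R=i['R'],t=i['t']); return im,d,i
def world(f):
    z=np.load('pics/'+f+'.npz'); K,R,t,d=z['K'],z['R'],z['t'],z['d']
    v,u=np.mgrid[0:d.shape[0],0:d.shape[1]]
    c=np.stack([(u-K[0,2])/K[0,0]*d,(v-K[1,2])/K[1,1]*d,d],-1)
    W=(c-t)@R; W[d==0]=np.nan; return W,z['im']
E
python3 - <<'E'
from h import *
s=ctrl.get_state()
for k in s: print(k,np.round(s[k],3))
for n in('scene','top'):
    i=grab(n,n+'0')[2]; R,t=np.array(i['R']),np.array(i['t']); print(n,np.round(i['intrinsics'],1).tolist(),np.round(-R.T@t,3),np.round(R,3).tolist())
a=cv2.imread('pics/scene0.png');b=cv2.imread('pics/top0.png')
E
```

```text
time 0.0
joint_positions [-1.277  0.322 -0.07   1.452  0.023  1.371 -0.057]
qd [ 0.001 -0.002  0.001  0.001  0.001 -0.001 -0.   ]
joint_torque [ 0.0000e+00 -4.9128e+01 -4.0400e-01 -3.1253e+01 -6.4000e-02  4.4000e-02
  0.0000e+00]
position [0.179 0.624 0.191]
tool_rot [-4.380e-01 -3.111e+00  3.000e-03]
ft_force [ 0.337  0.452 -0.487]
torque [-0.009 -0.047  0.009]
grip_force 0.0
grip_width 0.996
scene [[390.7, 0.0, 279.1], [0.0, 390.7, 215.7], [0.0, 0.0, 1.0]] [ 0.121 -0.359  0.761] [[0.784, -0.621, 0.003], [-0.448, -0.567, -0.691], [0.431, 0.54, -0.723]]
top [[398.2, 0.0, 282.0], [0.0, 398.2, 209.7], [0.0, 0.0, 1.0]] [0.35  0.126 1.138] [[-0.017, -1.0, 0.021], [-0.989, 0.014, -0.147], [0.147, -0.023, -0.989]]
```

View pics/scene0.png

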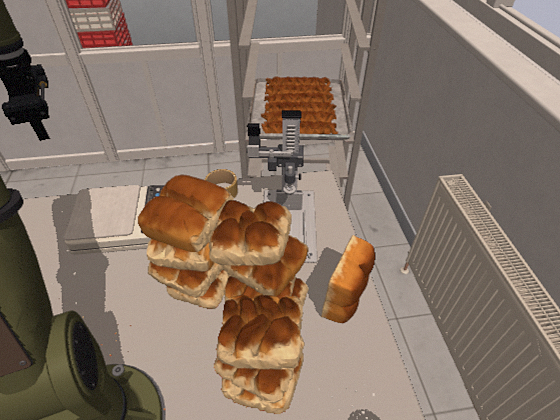

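View pics/top0.png

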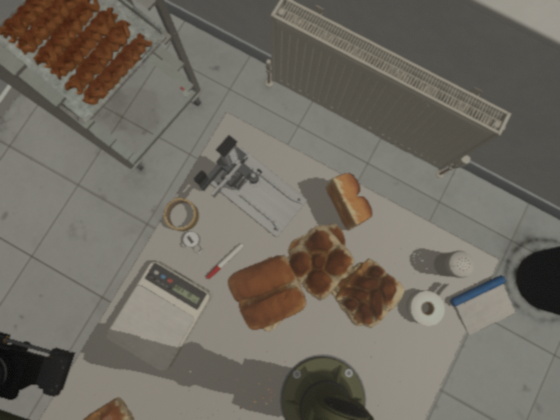

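The scene view shows the gauge column at (290,130), the handle at about (255,135) and the loaf at (350,280). The top view shows the column at (230,150), the handle at (203,180), the plate stretching to (290,225) and the loaf at (350,200). The tape, tally counter and pen are at (180,214), (191,240) and (225,262).

```bash
python3 - <<'E'
from h import *
W,im=world('top0'); S,im2=world('scene0')
c=cv2.resize(im[120:250,170:390],None,fx=3.6,fy=3.6,interpolation=cv2.INTER_CUBIC);cv2.imwrite('pics/c1.png',c)
c=cv2.resize(im2[90:330,190:390],None,fx=2.5,fy=2.5,interpolation=cv2.INTER_CUBIC);cv2.imwrite('pics/c2.png',c)
# loaf: points z 0.1..0.15 region
def box(P): 
    r=cv2.minAreaRect((P[:,:2]*1000).astype(np.float32)); return np.round(r[0],1),np.round(r[1],1),round(r[2],1),np.round(cv2.boxPoints(r)).tolist()
m=np.zeros(W.shape[:2],bool);m[165:240,315:385]=1
for lo in(.03,.09,.12):
    mm=m&(W[...,2]>lo)&(W[...,2]<.16)&(im[...,2]>im[...,0].astype(int)+40); n,l,st,_=cv2.connectedComponentsWithStats(mm.astype(np.uint8)); k=1+st[1:,4].argmax(); P=W[l==k]; print('loaf',lo,len(P),box(P),np.percentile(P[:,2],[50,95,99]))
m=np.zeros(S.shape[:2],bool);m[230:330,315:385]=1
mm=m&(S[...,2]>.04)&(S[...,2]<.16); P=S[mm];print('scene loaf',len(P),box(P),np.percentile(P[:,2],[50,95,99]))
for q in[(228,145),(203,180),(235,182),(250,175),(255,172),(222,160),(280,215),(320,260),(270,290),(365,290)]:
    print(q,np.round(W[q[1],q[0]],3))
# plate corners region z~0.01
m=np.zeros(W.shape[:2],bool);m[130:245,190:320]=1
for lo,hi in((.19,.4),(.12,.19),(.05,.12),(.013,.03),(.006,.014)):
    P=W[m&(W[...,2]>lo)&(W[...,2]<hi)]; print(lo,len(P),box(P) if len(P)>5 else '')
E
```

```text
loaf 0.03 983 (array([529.9, -81.5]), array([135. ,  54.5]), 24.4, [[457.0, -84.0], [480.0, -134.0], [603.0, -78.0], [580.0, -29.0]]) [0.1332523  0.13763384 0.13921256]
loaf 0.09 983 (array([529.9, -81.5]), array([135. ,  54.5]), 24.4, [[457.0, -84.0], [480.0, -134.0], [603.0, -78.0], [580.0, -29.0]]) [0.1332523  0.13763384 0.13921256]
loaf 0.12 983 (array([529.9, -81.5]), array([135. ,  54.5]), 24.4, [[457.0, -84.0], [480.0, -134.0], [603.0, -78.0], [580.0, -29.0]]) [0.1332523  0.13763384 0.13921256]
scene loaf 2572 (array([531.1, -87.3]), array([138.2,  65.4]), 23.4, [[455.0, -85.0], [481.0, -145.0], [607.0, -90.0], [582.0, -30.0]]) [0.13155483 0.13802306 0.13917197]
(228, 145) [0.624 0.224 0.282]
(203, 180) [0.559 0.289 0.221]
(235, 182) [0.566 0.22  0.164]
(250, 175) [0.581 0.182 0.173]
(255, 172) [0.59  0.169 0.168]
(222, 160) [0.616 0.249 0.187]
(280, 215) [0.502 0.106 0.011]
(320, 260) [0.367 0.027 0.283]
(270, 290) [nan nan nan]
(365, 290) [ 0.298 -0.085  0.2  ]
0.19 1123 (array([497.1, 151.8]), array([310.8, 126.5]), 46.4, [[344.0, 83.0], [436.0, -4.0], [650.0, 221.0], [559.0, 308.0]])
0.12 822 (array([531. , 150.5]), array([282.6, 133.5]), 56.6, [[398.0, 69.0], [509.0, -4.0], [665.0, 232.0], [553.0, 305.0]])
0.05 82 (array([556.6, 268.1]), array([ 64.8, 222.3]), 26.4, [[478.0, 353.0], [577.0, 154.0], [635.0, 183.0], [536.0, 382.0]])
0.013 465 (array([509.3, 224.5]), array([237.5, 308.7]), 46.8, [[316.0, 244.0], [540.0, 32.0], [703.0, 205.0], [478.0, 417.0]])
0.006 2767 (array([521.7, 199.1]), array([260. , 328.4]), 50.9, [[312.0, 202.0], [567.0, -5.0], [731.0, 197.0], [476.0, 404.0]])
```

View pics/c1.png

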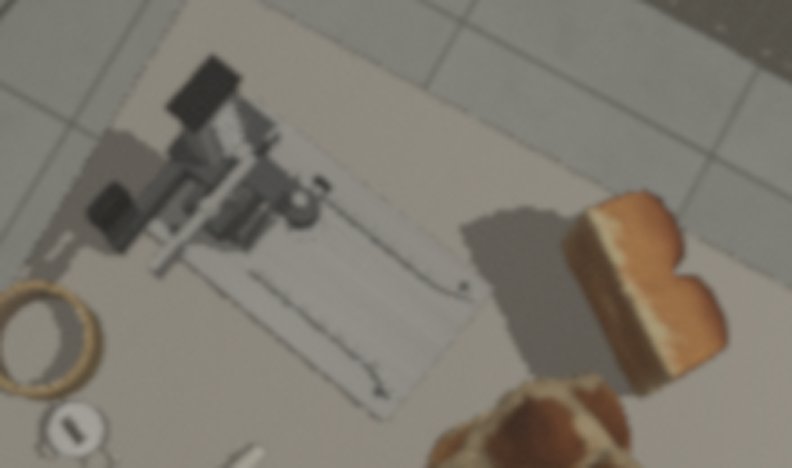

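View pics/c2.png

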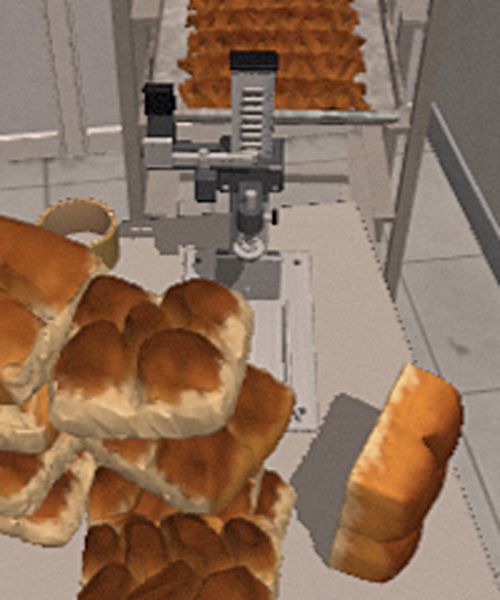

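Both crops show the gauge clearly. In crop 1 the plate's mouth corners are at about (385,420) and (487,295), the black grip is at (113,213), the column cap at (203,92) and the foot arm end at (300,205). The loaf stands clear at (645,290).

```bash
cat >> h.py <<'E'
def onplane(f,u,v,z):
    q=np.load('pics/'+f+'.npz');K,R,t=q['K'],q['R'],q['t'];C=-R.T@t
    r=R.T@np.array([(u-K[0,2])/K[0,0],(v-K[1,2])/K[1,1],1]);return C+r*(z-C[2])/r[2]
def tri(rays): # list of (file,u,v)
    A=np.zeros((3,3));b=np.zeros(3);L=[]
    for f,u,v in rays:
        q=np.load('pics/'+f+'.npz');K,R,t=q['K'],q['R'],q['t'];C=-R.T@t
        r=R.T@np.array([(u-K[0,2])/K[0,0],(v-K[1,2])/K[1,1],1]);r/=np.linalg.norm(r);P=np.eye(3)-np.outer(r,r);A+=P;b+=P@C;L.append((P,C))
    X=np.linalg.solve(A,b);return X,[float(np.linalg.norm(P@(X-C))) for P,C in L]
E
python3 - <<'E'
from h import *
W,im=world('top0');S,im2=world('scene0')
c1=lambda x,y:(170+(x+.5)/3.6-.5,120+(y+.5)/3.6-.5); c2=lambda x,y:(190+(x+.5)/2.5-.5,90+(y+.5)/2.5-.5)
for n,p,z in(('mouthL',(385,420),.01),('mouthR',(487,295),.01),('edgeL',(180,262),.01),('edgeR',(255,95),.01),('scrR',(464,287),.01),):
    print(n,np.round(onplane('top0',*c1(*p),z),4))
print('cap',tri([('top0',*c1(203,92)),('scene0',*c2(254,57))]))
print('grip',tri([('top0',*c1(113,211)),('scene0',*c2(159,97))]))
# black cap/grip pts
for nm,Q,I,w in(('top',W,im,(130,200,190,245)),('scene',S,im2,(100,150,240,305))):
    m=np.zeros(Q.shape[:2],bool);m[w[0]:w[1],w[2]:w[3]]=1
    for lab,lo,hi in(('cap',.255,.32),('grip',.19,.24)):
        mm=m&(I.max(2)<60)&(Q[...,2]>lo)&(Q[...,2]<hi);n,l,st,_=cv2.connectedComponentsWithStats(mm.astype(np.uint8))
        for k in range(1,n):
            if st[k,4]>15:
                P=Q[l==k];zt=np.percentile(P[:,2],95);T=P[P[:,2]>zt-.008];r=cv2.minAreaRect((T[:,:2]*1e3).astype(np.float32));print(nm,lab,len(P),'ztop',round(zt,4),'z',np.round(P[:,2].min(),3),np.round(r[0],1),np.round(r[1],1),round(r[2],1))
# heap map: max z in 3cm cells
A=np.vstack([W.reshape(-1,3),S.reshape(-1,3)]);A=A[np.isfinite(A).all(1)]
xs=np.arange(.2,.72,.03);ys=np.arange(.36,-.22,-.03)
print('y:',np.round(ys,2))
for x in xs[::-1]:
    print(round(x,2),[int(1000*np.nanmax(np.append(A[(abs(A[:,0]-x)<.015)&(abs(A[:,1]-y)<.015),2],0))) for y in ys])
E
```

```text
mouthL [0.4414 0.1167 0.01  ]
mouthR [0.5402 0.0337 0.01  ]
edgeL [0.5701 0.2784 0.01  ]
edgeR [0.7075 0.2184 0.01  ]
scrR [0.5469 0.0519 0.01  ]
cap (array([0.62181449, 0.2272145 , 0.28871322]), [0.0004096686292220943, 0.0004096686292220021])
grip (array([0.55955505, 0.29000532, 0.23950889]), [0.000577525428705951, 0.0005775254287059975])
top cap 175 ztop 0.2876 z 0.256 [621.4 227.3] [22.1 41.5] 50.1
top grip 57 ztop 0.2377 z 0.191 [558.  289.7] [ 2.7 24.5] 44.8
scene cap 147 ztop 0.2886 z 0.28 [622. 228.] [28.3 40.7] 49.6
scene grip 171 ztop 0.2385 z 0.192 [559.8 289.1] [ 4.9 26.3] 49.6
y: [ 0.36  0.33  0.3   0.27  0.24  0.21  0.18  0.15  0.12  0.09  0.06  0.03
 -0.   -0.03 -0.06 -0.09 -0.12 -0.15 -0.18 -0.21]
0.71 [0, 3, 3, 4, 4, 12, 6, 4, 5, 5, 3, 0, 0, 0, 0, 0, 0, 0, 0, 0]
0.68 [1, 4, 4, 3, 15, 14, 14, 3, 5, 5, 4, 4, 2, 0, 0, 0, 0, 0, 0, 0]
0.65 [2, 5, 4, 11, 288, 289, 179, 14, 6, 6, 4, 4, 3, 6, 2, 0, 0, 0, 0, 0]
0.62 [4, 4, 13, 188, 289, 289, 186, 23, 13, 13, 3, 4, 3, 5, 5, 3, 0, 0, 0, 0]
0.59 [5, 5, 247, 226, 288, 288, 191, 176, 23, 16, 12, 5, 4, 139, 138, 135, 3, 3, 0, 0]
0.5
[... 432 characters left out ...]
, 18, 18, 4, 5, 3, 249, 276, 291, 284, 267, 192, 4, 4, 5, 4, 6]
0.38 [5, 4, 6, 18, 18, 4, 3, 279, 284, 283, 283, 288, 294, 293, 269, 189, 189, 4, 5, 4]
0.35 [48, 3, 18, 20, 3, 275, 290, 295, 295, 289, 285, 288, 294, 291, 269, 221, 223, 193, 5, 5]
0.32 [62, 60, 18, 7, 253, 282, 293, 296, 296, 288, 285, 289, 280, 268, 213, 221, 225, 222, 195, 4]
0.29 [65, 65, 61, 2, 4, 279, 287, 289, 290, 288, 278, 278, 271, 201, 217, 219, 222, 220, 197, 3]
0.26 [63, 65, 60, 3, 4, 257, 282, 289, 289, 285, 274, 4, 5, 209, 212, 217, 221, 209, 191, 3]
0.23 [66, 63, 6, 4, 3, 5, 273, 275, 270, 259, 4, 5, 4, 4, 205, 212, 209, 189, 116, 4]
0.2 [65, 61, 5, 4, 5, 6, 123, 195, 189, 4, 4, 4, 4, 4, 112, 187, 179, 4, 5, 5]
```

Gauge found: yaw about 50°, origin about (0.565, 0.160), grip top z ≈ 0.239 from both views. In gauge axes the grip comes out at y = 88 mm, as the text says. The loaf top is at 0.138 with a yaw of about 24°. I'll move over the grip and check with the wrist camera.

```bash
cat >> h.py <<'E'
from scipy.spatial.transform import Rotation as Ro
def to(p,yaw_y=None):
    """tool-axis displacement to p; yaw_y: wanted world yaw (deg) of tool y (tool straight down)"""
    s=ctrl.get_state();R=Ro.from_rotvec(s['tool_rot'])
    if yaw_y is not None:
        a=np.radians(yaw_y);y=np.array([np.cos(a),np.sin(a),0]);z=np.array([0,0,-1.]);G=Ro.from_matrix(np.stack([np.cross(y,z),y,z],1))
        print('turn deg',np.round((R.inv()*G).as_rotvec(degrees=True),2));R=G
    print('t',round(s['time'],2),'pos',np.round(s['position'],4),'shift(after turn)',np.round(R.inv().apply(np.array(p)-s['position']),4),'F',np.round(s['ft_force'],1),'j',np.round(s['joint_positions'],2))
E
python3 -m handwheel '[[0.087,0,0,-0.037,0,0,8],[0.087,0,0,-0.037,0,0,8],[0.087,0,0,-0.037,0,0,8]]'; python3 -c "
from h import *;to((.5596,.290,.31),50)"
```

```text
time: 0.48
position: [0.1795, 0.6244, 0.3036]
tool_rot: [1.082, 2.949, -0.002]
ft_force: [1.0, 0.9, 0.2]
grip_width: 0.999
grip_force: 0.0
turn deg [-0.05  0.03 -0.3 ]
t 0.47 pos [0.1795 0.6244 0.3036] shift(after turn) [-0.5061 -0.0118 -0.0064] F [1.  0.9 0.2] j [-1.32  0.3  -0.01  1.26  0.    1.58 -0.47]
```

```bash
python3 -m handwheel '[[0.045,-0.056,-0.0013,-0.001,0,0,0],[0.045,-0.056,-0.0013,-0.001,0,0,0],[0.045,-0.056,-0.0013,-0.001,0,0,0],[0.045,-0.056,-0.0013,-0.001,0,0,0],[0.045,-0.056,-0.0013,-0.001,0,0,0],[0.045,-0.056,-0.0013,-0.001,0,0,0],[0.045,-0.056,-0.0013,0,0,0,0],[0.045,-0.056,-0.0013,0,0,0,0],[0.045,-0.058,-0.0013,0,0,0,0],[0.045,0,0,0,0,0,0]]'; python3 - <<'E'
from h import *
to((.5596,.290,.31),50)
i=grab('wrist','w1')[2];print(np.round(i['intrinsics'],1).tolist(),np.round(-np.array(i['R']).T@i['t'],3),np.round(i['R'],2).tolist())
E
```

```text
time: 1.72
position: [0.5632, 0.2839, 0.3082]
tool_rot: [1.09, 2.944, -0.005]
ft_force: [0.3, -1.0, 0.0]
grip_width: 0.52
grip_force: 0.0
turn deg [-0.14  0.18 -0.62]
t 1.73 pos [0.5632 0.2839 0.3082] shift(after turn) [ 0.0067  0.0024 -0.0018] F [ 0.3 -1.   0. ] j [-0.75  0.26  0.31  1.32 -0.07  1.58  0.41]
[[325.2, 0.0, 282.5], [0.0, 325.2, 206.0], [0.0, 0.0, 1.0]] [0.507 0.332 0.501] [[0.65, 0.76, -0.0], [0.73, -0.62, 0.28], [0.21, -0.18, -0.96]]
```

View pics/w1.png

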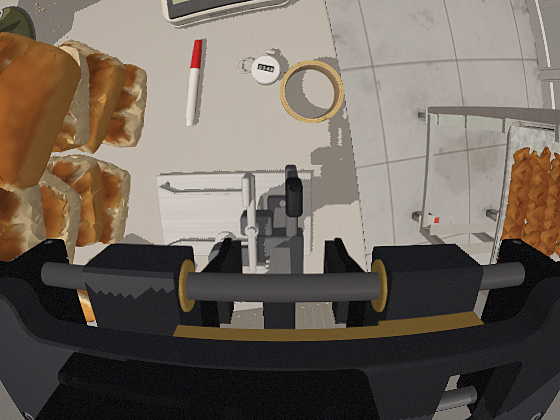

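The wrist view shows the black grip at (293,195), close to midway between the fingers. The gripper body runs along gauge x, so it is clear of the column. I'll check the grip's position from the wrist depth.

```bash
cat >> h.py <<'E'
def fish(f):
    q=np.load('pics/'+f+'.npz');K,R,t,d=q['K'],q['R'],q['t'],q['d']
    v,u=np.mgrid[0:d.shape[0],0:d.shape[1]];x=(u-K[0,2])/K[0,0];y=(v-K[1,2])/K[1,1];r=np.hypot(x,y)+1e-9
    k=np.tan(np.minimum(r,1.5))/r;W=(np.stack([x*k*d,y*k*d,d],-1)-t)@R;W[d==0]=np.nan;return W,q['im']
O=np.array([.5652,.1601,0]);YAW=50.
def g(P,yaw=None):
    a=np.radians(YAW if yaw is None else yaw);M=np.array([[np.cos(a),-np.sin(a),0],[np.sin(a),np.cos(a),0],[0,0,1]]);return (np.asarray(P)-O)@M
def gw(p):
    a=np.radians(YAW);M=np.array([[np.cos(a),-np.sin(a),0],[np.sin(a),np.cos(a),0],[0,0,1]]);return M@np.asarray(p)+O
E
python3 - <<'E'
from h import *
W,im=fish('w1')
G=g(W);m=np.zeros(im.shape[:2],bool);m[150:235,225:320]=1
T=m&(im.max(2)<70)&(G[...,2]>.225)&(G[...,2]<.25);P=G[T]
zt=np.median(P[:,2]);P=P[abs(P[:,2]-zt)<.006];print(len(P),zt,np.percentile(P,[2,50,98],axis=0).round(4).tolist())
s=ctrl.get_state();print('tcp g',g(s['position']).round(4))
for (u,v) in((250,200),(253,185),(293,170),(270,215),(285,260),(160,176),(165,250),(310,173),(225,240)): print((u,v),G[v,u].round(4),im[v,u])
# plate in gauge frame : white plate points
E
```

```text
567 0.246930406127971 [[0.096, 0.0741, 0.2433], [0.1025, 0.0881, 0.2471], [0.1091, 0.101, 0.2488]]
tcp g [0.0948 0.0852 0.3083]
(250, 200) [0.0628 0.0777 0.21  ] [80 84 88]
(253, 185) [0.065  0.0895 0.1988] [126 131 136]
(293, 170) [0.1036 0.1006 0.1817] [64 63 65]
(270, 215) [0.0796 0.0525 0.1769] [51 49 49]
(285, 260) [0.0948 0.0187 0.2151] [105 108 111]
(160, 176) [-0.1056  0.0662  0.0085] [185 190 196]
(165, 250) [0.0595 0.118  0.4171] [27 24 22]
(310, 173) [0.1345 0.0665 0.0101] [157 161 167]
(225, 240) [0.063  0.0911 0.3421] [11  4  6]
```

```bash
python3 - <<'E'
from h import *
for f,w in(('top0',(165,200,190,222)),('scene0',(115,150,240,264))):
    W,im=world(f);G=g(W);m=np.zeros(im.shape[:2],bool);m[w[0]:w[1],w[2]:w[3]]=1
    T=m&(im.max(2)<75)&(G[...,2]>.2)&(G[...,2]<.27)&(abs(G[...,1]-.088)<.03);P=G[T];zt=np.percentile(P[:,2],97);P2=P[P[:,2]>zt-.006];print(f,len(P),len(P2),zt,np.percentile(P2,[3,50,97],axis=0).round(4).tolist(),np.percentile(P,[3,50,97],axis=0).round(4).tolist())
    # column cap
    T=(im.max(2)<75)&(G[...,2]>.275)&(G[...,2]<.31)&(np.hypot(G[...,0]-.088,G[...,1])<.05);print('cap',np.percentile(G[T],[3,50,97],axis=0).round(4).tolist())
W,im=fish('w1');G=g(W)
T=(G[...,2]>.006)&(G[...,2]<.014)&(im.min(2)>140)&(abs(G[...,1])<.09)&(abs(G[...,0])<.15);print('plate wrist',T.sum(),np.percentile(G[T],[1,99],axis=0).round(4).tolist())
E
```

```text
top0 125 72 0.24861481539362665 [[0.0946, 0.0737, 0.2431], [0.1003, 0.0864, 0.2457], [0.1068, 0.1001, 0.249]] [[0.0938, 0.0742, 0.2028], [0.0968, 0.0876, 0.244], [0.1067, 0.1004, 0.2486]]
cap [[0.0765, -0.0199, 0.2823], [0.0878, 0.0005, 0.2851], [0.0995, 0.0203, 0.288]]
scene0 217 46 0.249607666207495 [[0.0939, 0.0761, 0.2437], [0.0978, 0.0889, 0.2478], [0.1042, 0.1012, 0.2502]] [[0.0933, 0.0747, 0.2016], [0.0966, 0.0877, 0.2291], [0.1015, 0.1001, 0.2496]]
cap [[0.0756, -0.02, 0.28], [0.0842, -0.0, 0.2871], [0.1019, 0.02, 0.2887]]
plate wrist 5914 [[-0.1114, -0.0651, 0.0081], [0.134, 0.0672, 0.0122]]
```

All three cameras agree: grip top z ≈ 0.247, centre at gauge (0.101, 0.088), so the grip point is at z ≈ 0.232.

```bash
python3 -m handwheel '[[0.045,0.003,0.006,0.02,0,0,-0.6],[0.045,0,0,0.04,0,0,0],[0.045,0,0,0.015,0,0,0],[0.045,0,0,0.0,0,0,0]]'; python3 -c "
from h import *;to(gw((.101,.088,.223)),50)"
```

```text
time: 2.28
position: [0.5594, 0.2978, 0.2325]
tool_rot: [-1.056, -2.957, 0.003]
ft_force: [0.3, 0.5, 0.7]
grip_width: 0.521
grip_force: 0.0
turn deg [-0.15 -0.08  0.7 ]
t 2.27 pos [0.5594 0.2978 0.2325] shift(after turn) [-0.0049 -0.0008  0.0095] F [0.3 0.5 0.7] j [-0.76  0.28  0.29  1.44 -0.08  1.44  0.41]
```

```bash
python3 -m handwheel '[[0.045,-0.004,0,0.009,0,0,0],[0.045,0,0,0,0,0,0],[0.0,0,0,0,0,0,0],[0.0,0,0,0,0,0,0],[0.0,0,0,0,0,0,0],[0.0,0,0,0,0,0,0]]' 35; python3 -c "
from h import *;s=ctrl.get_state();print(g(s['position']));to(gw((.101,.088,.223)),50)"
```

```text
time: 3.02
position: [0.5641, 0.2943, 0.2252]
tool_rot: [1.06, 2.957, 0.0]
ft_force: [-0.1, -0.2, -0.1]
grip_width: 0.151
grip_force: 0.0
[0.10215732 0.08710043 0.2252018 ]
turn deg [0.02 0.   0.57]
t 3.02 pos [0.5641 0.2943 0.2252] shift(after turn) [ 0.0009 -0.0012  0.0022] F [-0.1 -0.2 -0.1] j [-0.76  0.28  0.29  1.45 -0.08  1.42  0.42]
```

```bash
python3 -m handwheel '[[0.0,0,0,0,0,0,0],[0.0,0,0,0,0,0,0]]' 35;python3 -m handwheel '[[0.0,0,0,-0.005,0,0,0],[0.0,0,0,-0.005,0,0,0],[0.0,0,0,-0.005,0,0,0],[0,0,0,-0.005,0,0,0]]'
```

```text
time: 3.28
position: [0.5641, 0.2943, 0.2251]
tool_rot: [-1.06, -2.957, -0.0]
ft_force: [0.1, 0.2, -0.2]
grip_width: 0.014
grip_force: 0.0
time: 3.78
position: [0.5642, 0.2944, 0.2457]
tool_rot: [1.06, 2.957, 0.001]
ft_force: [0.4, 0.1, 0.3]
grip_width: 0.004
grip_force: 0.0
```

The fingers shut on nothing, so I'll look.

```bash
python3 - <<'E'
from h import *
i=grab('wrist','w2')[2];im=grab('scene','s2')[0]
a=cv2.imread('pics/w2.png')[120:300,190:400];a=cv2.resize(a,None,fx=1.9,fy=1.9);b=cv2.resize(im[70:230,200:340],None,fx=2.4,fy=2.4);h=max(a.shape[0],b.shape[0])
o=np.zeros((h,a.shape[1]+b.shape[1],3),np.uint8);o[:a.shape[0],:a.shape[1]]=a;o[:b.shape[0],a.shape[1]:]=b;cv2.imwrite('pics/c3.png',o);print(o.shape,a.shape)
E
```

```text
(384, 735, 3) (342, 399, 3)
```

View pics/c3.png

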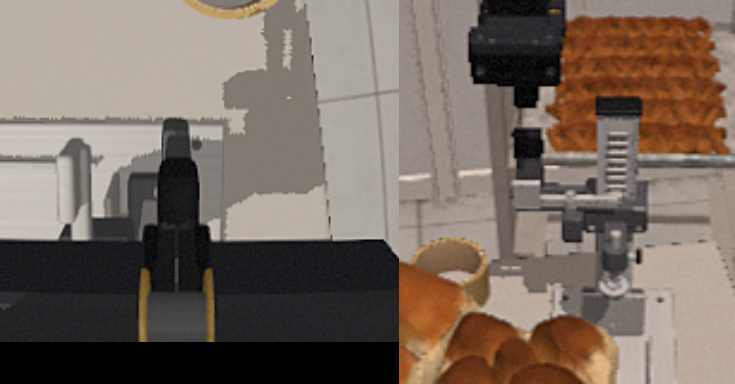

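The scene crop shows the closed fingertips at (527,100) and the grip's top at (527,130), so they missed the grip. I'll measure the fingertips against the grip in the depth images.

```bash
python3 - <<'E'
from h import *
s=ctrl.get_state();print('tcp g',g(s['position']).round(4))
W,im=world('s2');G=g(W)
# crop b scale 2.4 offset (399px in c3),(200,70)
for x,y in((527,85),(527,95),(527,103),(527,133),(527,140),(527,150),(527,165),(520,190)):
    u,v=int(200+(x-399)/2.4),int(70+y/2.4);print('scene',(u,v),G[v,u].round(4),im[v,u])
W,im=fish('w2');G=g(W)
for x,y in((178,225),(178,235),(178,250),(178,215),(178,190),(178,165),(178,150),(178,130)):
    u,v=int(190+x/1.9),int(120+y/1.9);print('wrist',(u,v),G[v,u].round(4),im[v,u])
E
```

```text
tcp g [0.1025 0.0869 0.246 ]
scene (253, 105) [0.0152 0.077  0.3488] [ 8  3 11]
scene (253, 109) [0.0907 0.0851 0.2942] [18 13 15]
scene (253, 112) [0.0931 0.0857 0.2852] [0 0 0]
scene (253, 125) [0.0991 0.0879 0.2471] [32 30 31]
scene (253, 128) [0.0941 0.0877 0.2422] [17 10 13]
scene (253, 132) [0.0949 0.0883 0.2306] [13 17  6]
scene (253, 138) [0.0974 0.0893 0.2119] [62 59 62]
scene (250, 149) [0.0548 0.0932 0.211 ] [108 112 120]
wrist (283, 238) [0.1023 0.0855 0.248 ] [31 26 26]
wrist (283, 243) [0.1021 0.0955 0.2804] [36 30 31]
wrist (283, 251) [0.1021 0.0954 0.2908] [33 31 30]
wrist (283, 233) [0.1023 0.089  0.2484] [27 27 29]
wrist (283, 220) [0.1022 0.0973 0.2476] [24 22 22]
wrist (283, 206) [0.1021 0.1022 0.233 ] [24 22 23]
wrist (283, 198) [0.1022 0.101  0.2073] [50 49 49]
wrist (283, 188) [0.1022 0.1021 0.1787] [56 54 56]
```

```bash
python3 - <<'E'
from h import *
W,im=world('s2');G=g(W)
for v in range(96,128): print(v,G[v,253].round(3),im[v,253], G[v,250].round(3),G[v,258].round(3))
W,im=fish('w2');G=g(W)
T=(abs(G[...,1]-.087)<.03)&(abs(G[...,0]-.102)<.03)&(G[...,2]>.25)&(G[...,2]<.32)
for z in np.arange(.25,.32,.005): 
    q=G[T&(abs(G[...,2]-z)<.0025)]; print(round(z,3),len(q), q.min(0).round(3) if len(q) else '',q.max(0).round(3) if len(q) else '')
E
```

```text
96 [0.015 0.076 0.369] [ 5  9 14] [0.014 0.082 0.369] [0.009 0.066 0.372]
97 [0.016 0.076 0.366] [19 20 17] [0.016 0.082 0.366] [0.015 0.066 0.367]
98 [0.014 0.076 0.365] [4 7 0] [0.014 0.082 0.365] [0.015 0.066 0.364]
99 [0.015 0.076 0.362] [22 17 15] [0.016 0.082 0.362] [0.017 0.067 0.361]
100 [0.015 0.076 0.36 ] [4 0 4] [0.015 0.082 0.36 ] [0.014 0.066 0.36 ]
101 [0.015 0.077 0.358] [18 13  7] [0.016 0.083 0.357] [0.015 0.067 0.358]
102 [0.014 0.077 0.356] [23 17 21] [0.016 0.083 0.355] [0.015 0.067 0.356]
103 [0.018 0.077 0.352] [14  6  2] [0.015 0.083 0.353] [0.016 0.067 0.353]
104 [0.015 0.077 0.351] [5 0 0] [0.014 0.083 0.352] [0.015 0.067 0.351]
105 [0.015 0.077 0.349] [ 8  3 11] [0.014 0.083 0.35 ] [0.015 0.067 0.349]
106 [0.092 0.085 0.301] [17 16 18] [0.092 0.091 0.301] [0.107 0.075 0.292]
107 [0.094 0.085 0.297] [17 14  7] [0.092 0.092 0.298] [0.107 0.075 0.29 ]
108 [0.095 0.085 0.294] [ 8  4 11] [0.092 0.092 0.296] [0.109 0.075 0.286]
109 [0.091 0.085 0.294] [18 13 15] [0.093 0.092 0.293] [0.108 0.075 0.284]
110 [0.092 0.085 0.291] [14 12  7] [0.093 0.092 0.29 ] [0.11  0
[... 1170 characters left out ...]
7] [32 30 31] [0.095 0.094 0.25 ] [0.097 0.076 0.249]
126 [0.096 0.088 0.246] [23 24 28] [0.094 0.094 0.248] [0.097 0.076 0.246]
127 [0.094 0.088 0.245] [ 8 14 10] [0.095 0.095 0.244] [0.097 0.076 0.243]
0.25 0  
0.255 0  
0.26 0  
0.265 0  
0.27 0  
0.275 38 [0.093 0.095 0.275] [0.111 0.097 0.277]
0.28 123 [0.093 0.095 0.278] [0.111 0.097 0.282]
0.285 142 [0.093 0.095 0.283] [0.111 0.097 0.287]
0.29 140 [0.093 0.095 0.288] [0.111 0.097 0.292]
0.295 148 [0.094 0.095 0.293] [0.11  0.098 0.297]
0.3 202 [0.094 0.088 0.298] [0.11  0.098 0.302]
0.305 145 [0.094 0.093 0.303] [0.109 0.097 0.307]
0.31 127 [0.096 0.094 0.308] [0.108 0.097 0.312]
0.315 54 [0.096 0.095 0.313] [0.108 0.097 0.316]
0.32 0
```

Both cameras put the real fingertips 30 mm above the reported TCP (z 0.277 against 0.246), while xy agrees. From here I'll use tip z = TCP z + 0.031. I'll open, go down to TCP z ≈ 0.193 and close.

```bash
python3 -m handwheel '[[0.05,0,0,0,0,0,0.5],[0.05,0,0,0,0,0,0],[0.05,0,0,0,0,0,0],[0.05,0,0,0.02,0,0,0],[0.05,0,0,0.02,0,0,0],[0.05,0,0,0.013,0,0,0],[0.05,0,0,0,0,0,0],[0,0,0,0,0,0,0],[0,0,0,0,0,0,0],[0,0,0,0,0,0,0],[0,0,0,0,0,0,0],[0,0,0,0,0,0,0]]' 35; python3 -c "
from h import *;s=ctrl.get_state();print(g(s['position']));to(gw((.101,.088,.192)),50)"
```

```text
time: 5.38
position: [0.5645, 0.2948, 0.1923]
tool_rot: [1.072, 2.952, 0.002]
ft_force: [1.9, 2.0, 0.1]
grip_width: 0.157
grip_force: 35.0
[0.10273094 0.08708501 0.19233761]
turn deg [0.08 0.02 0.08]
t 5.38 pos [0.5645 0.2948 0.1923] shift(after turn) [ 0.0009 -0.0017  0.0003] F [1.9 2.  0.1] j [-0.76  0.29  0.29  1.5  -0.09  1.36  0.41]
```

Gripped (13.7 mm, 35 N). Lifting now.

```bash
python3 -m handwheel '[[0,0,0,-0.006,0,0,0],[0,0,0,-0.006,0,0,0],[0,0,0,-0.006,0,0,0],[0,0,0,-0.006,0,0,0],[0,0,0,-0.006,0,0,0]]'; python3 -m handwheel '[[0,0,0,-0.006,0,0,0],[0,0,0,-0.006,0,0,0],[0,0,0,-0.006,0,0,0],[0,0,0,-0.006,0,0,0],[0,0,0,0,0,0,0]]' ; python3 - <<'E'
from h import *
im=grab('scene','s3')[0]; W,im=world('s3');G=g(W)
T=(im.max(2)<75)&(abs(G[...,0]-.1)<.03)&(abs(G[...,1]-.088)<.03)
for f in('top0','s3','scene0'):
    W,im=world(f);G=g(W)
    T=(abs(G[...,0]-.018)<.012)&(abs(G[...,1])<.012)&(G[...,2]>.1);print(f,'clamp top',T.sum(),np.percentile(G[T],[5,50,95],axis=0).round(3).tolist() if T.sum() else '')
print(np.array(ctrl.get_state()['joint_positions']).round(2))
E
```

```text
time: 6.0
position: [0.5644, 0.2945, 0.2181]
tool_rot: [-1.072, -2.952, 0.003]
ft_force: [5.4, 1.8, -12.9]
grip_width: 0.16
grip_force: 35.0
time: 6.62
position: [0.5644, 0.2947, 0.2443]
tool_rot: [-1.072, -2.953, 0.001]
ft_force: [3.3, 3.2, -8.1]
grip_width: 0.158
grip_force: 35.0
top0 clamp top 125 [[0.007, -0.01, 0.12], [0.015, 0.003, 0.171], [0.028, 0.01, 0.188]]
s3 clamp top 250 [[0.007, -0.01, 0.173], [0.013, 0.0, 0.211], [0.023, 0.011, 0.239]]
scene0 clamp top 228 [[0.007, -0.011, 0.122], [0.013, -0.001, 0.16], [0.024, 0.01, 0.188]]
[-0.76  0.28  0.3   1.42 -0.08  1.46  0.41]
```

```bash
python3 -m handwheel '[[0,0,0,-0.005,0,0,0],[0,0,0,-0.005,0,0,0],[0,0,0,0,0,0,0]]'; python3 -m handwheel '[[0,0,0,-0.005,0,0,0],[0,0,0,-0.005,0,0,0],[0,0,0,0,0,0,0]]';python3 -m handwheel '[[0,0,0,-0.004,0,0,0],[0,0,0,-0.004,0,0,0],[0,0,0,0,0,0,0]]'
```

```text
time: 7.05
position: [0.5644, 0.2947, 0.2546]
tool_rot: [1.072, 2.953, -0.0]
ft_force: [4.9, 3.1, -9.1]
grip_width: 0.155
grip_force: 35.0
time: 7.42
position: [0.5645, 0.2947, 0.2664]
tool_rot: [1.072, 2.952, 0.002]
ft_force: [4.0, 2.8, -3.0]
grip_width: 0.159
grip_force: 35.0
time: 7.8
position: [0.5643, 0.2944, 0.2671]
tool_rot: [-1.072, -2.951, 0.007]
ft_force: [12.5, 6.0, -27.9]
grip_width: 0.159
grip_force: 35.0
```

The carriage hit the upper stop after 75 mm of lift, so it started at 20 mm. Lowering it back on to the top notch.

```bash
python3 -m handwheel '[[0,0,0,0.005,0,0,0],[0,0,0,0.004,0,0,0],[0,0,0,0.002,0,0,0],[0,0,0,0,0,0,0]]';python3 -m handwheel '[[0,0,0,0.001,0,0,0],[0,0,0,0.001,0,0,0],[0,0,0,0,0,0,0]]'
```

```text
time: 8.3
position: [0.5645, 0.2947, 0.2632]
tool_rot: [1.072, 2.952, 0.002]
ft_force: [4.8, 3.4, -4.5]
grip_width: 0.159
grip_force: 35.0
time: 8.68
position: [0.5645, 0.2948, 0.2623]
tool_rot: [1.072, 2.952, 0.003]
ft_force: [3.1, 2.7, 1.0]
grip_width: 0.155
grip_force: 35.0
```

It hangs (Fz +1 N). Releasing and rising. I'll then check how much room the gripper body has beside the heap for each end of the loaf.

```bash
python3 -m handwheel '[[0.045,0,0,0,0,0,0],[0.045,0,0,0,0,0,0],[0.045,0,0,0,0,0,0],[0.045,0,0,-0.02,0,0,0],[0.045,0,0,-0.04,0,0,-10],[0.087,0,0,-0.01,0,0,-10]]'; python3 - <<'E'
from h import *
grab('scene','s4');
for f in('s4',):
    W,im=world(f);G=g(W)
    T=(abs(G[...,0]-.018)<.012)&(abs(G[...,1])<.012)&(G[...,2]>.1);print(f,'clamp',np.percentile(G[T],[2,50,98],axis=0).round(3).tolist())
    T=(im.max(2)<75)&(abs(G[...,0]-.1)<.02)&(abs(G[...,1]-.088)<.02)&(G[...,2]<.34);print('grip',np.percentile(G[T],[3,97],axis=0).round(3).tolist())
A=np.vstack([world('top0')[0].reshape(-1,3),world('scene0')[0].reshape(-1,3)]);A=A[np.isfinite(A).all(1)]
# loaf from scene/top together
T=A[(A[:,2]>.10)&(A[:,2]<.145)&(A[:,0]>.44)&(A[:,0]<.63)&(A[:,1]<-.0)&(A[:,1]>-.16)]
for yaw in(22,23,24,25,26):
    a=np.radians(yaw);e=np.array([np.cos(a),np.sin(a)]);n=np.array([-e[1],e[0]]);l=T[:,:2]@e;t=T[:,:2]@n;b=np.percentile(t,[1,99]);c=np.percentile(l,[1,99]);print(yaw,'len',np.ptp(c).round(4),'thick',np.ptp(b).round(4),'ctr',(e*c.mean()+n*b.mean()).round(4))
c=np.array([.531,-.086]);a=np.radians(24);e=np.array([np.cos(a),np.sin(a)]);n=np.array([-e[1],e[0]])
for o in(-.048,-.03,.03,.048):
    p=c+o*e;D=A[:,:2]-p;M=(abs(D@e)<.045)&(abs(D@n)<.105)&(A[:,2]>.145);Q=A[M];print(o,p.round(4),M.sum(),np.round(Q.max(0),3) if len(Q) else '', np.percentile(Q[:,2],[50,90]).round(3) if len(Q) else '', (D[M]@n).min() if len(Q) else '')
to((.531,-.086,.31),114)
E
```

```text
time: 9.43
position: [0.5648, 0.2944, 0.3341]
tool_rot: [0.535, 3.093, 0.004]
ft_force: [-1.0, -1.3, -0.3]
grip_width: 0.57
grip_force: 0.0
s4 clamp [[0.007, -0.012, 0.189], [0.013, -0.0, 0.229], [0.026, 0.011, 0.259]]
grip [[0.093, 0.074, 0.227], [0.1, 0.1, 0.319]]
22 len 0.1327 thick 0.0656 ctr [ 0.5302 -0.0854]
23 len 0.1325 thick 0.0646 ctr [ 0.5305 -0.0855]
24 len 0.1323 thick 0.0637 ctr [ 0.5307 -0.0856]
25 len 0.1324 thick 0.0634 ctr [ 0.5309 -0.0855]
26 len 0.1322 thick 0.0638 ctr [ 0.5311 -0.0852]
-0.048 [ 0.4871 -0.1055] 586 [ 0.459 -0.006  0.215] [0.197 0.209] 0.0793116493858338
-0.03 [ 0.5036 -0.0982] 322 [ 0.459 -0.006  0.215] [0.197 0.209] 0.0793116493858338
0.03 [ 0.5584 -0.0738] 0   
0.048 [ 0.5749 -0.0665] 0   
turn deg [  0.1    0.2  -43.32]
t 9.47 pos [0.5648 0.2944 0.3343] shift(after turn) [ 0.1856 -0.3337  0.0243] F [-0.6  0.5  1. ] j [-0.72  0.27  0.26  1.25 -0.07  1.63  0.76]
```

The near end of the loaf has the heap 80–105 mm to one side at z ≈ 0.2, inside the gripper body's sweep. The far end is clear. I'll grasp the far end and turn the loaf about 206° so that end stays at the mouth. First I'll work out the approach.

```bash
cat >> h.py <<'E'
def path(p,yaw_y,n,turn=None):
    """straight line in n rows with even turn about tool z: the shift of each row in tool axes"""
    s=ctrl.get_state();R=Ro.from_rotvec(s['tool_rot']);y=R.as_matrix()[:,1];y0=np.degrees(np.arctan2(y[1],y[0]))
    d=(np.array(p)-s['position'])/n; T=turn if turn is not None else -((yaw_y-y0+180)%360-180)
    print('yaw now',round(y0,2),'tool z turn total',round(T,2),'per row',round(T/n,2),'z per row',round(-d[2],4))
    for k in range(n):
        a=np.radians(y0-T/n*k);ey=np.array([np.cos(a),np.sin(a)]);ex=np.array([-ey[1],ey[0]]);print('  ',k,round(ex@d[:2],4),round(ey@d[:2],4))
E
python3 -c "
from h import *
path((.575,-.067,.30),-66,13)"
```

```text
yaw now 70.68 tool z turn total 136.68 per row 10.51 z per row 0.0026
   0 -0.0099 -0.026
   1 -0.0145 -0.0237
   2 -0.0186 -0.0207
   3 -0.0221 -0.0169
   4 -0.0248 -0.0126
   5 -0.0267 -0.0079
   6 -0.0277 -0.0029
   7 -0.0277 0.0022
   8 -0.0269 0.0072
   9 -0.0251 0.012
   10 -0.0225 0.0164
   11 -0.0191 0.0202
   12 -0.0151 0.0233
```

```bash
python3 -m handwheel '[[0.087,-0.01,-0.026,0.002,0,0,10.5],[0.087,-0.0145,-0.0237,0.002,0,0,10.5],[0.087,-0.0186,-0.0207,0.002,0,0,10.5],[0.087,-0.022,-0.017,0.003,0,0,10.5],[0.087,-0.025,-0.0126,0.003,0,0,10.5],[0.087,-0.0267,-0.008,0.003,0,0,10.5],[0.087,-0.0277,-0.003,0.003,0,0,10.5],[0.087,-0.0277,0.002,0.003,0,0,10.5],[0.087,-0.027,0.007,0.003,0,0,10.5],[0.087,-0.025,0.012,0.003,0,0,10.5],[0.087,-0.0225,0.0164,0.003,0,0,10.5]]'; python3 -m handwheel '[[0.087,-0.019,0.02,0.002,0,0,10.5],[0.087,-0.015,0.023,0.002,0,0,10.5],[0.087,0,0,0,0,0,0],[0.087,0,0,0,0,0,0]]'; python3 - <<'E'
from h import *
to((.575,-.067,.30),-66)
grab('wrist','w3');W,im=fish('w3')
T=(W[...,2]>.11)&(W[...,2]<.15)&(W[...,0]>.44)&(W[...,0]<.64)&(W[...,1]<0)&(W[...,1]>-.17);P=W[T];print(T.sum(),np.percentile(P,[1,50,99],axis=0).round(4).tolist())
P=P[P[:,2]>.118]
for yaw in range(18,32,2):
    a=np.radians(yaw);e=np.array([np.cos(a),np.sin(a)]);n=np.array([-e[1],e[0]]);l=P[:,:2]@e;t=P[:,:2]@n;b=np.percentile(t,[1,99]);c=np.percentile(l,[1,99]);print(yaw,'len',np.ptp(c).round(4),'thick',np.ptp(b).round(4),'ctr',(e*c.mean()+n*b.mean()).round(4))
E
```

```text
time: 10.85
position: [0.5687, -0.0129, 0.3002]
tool_rot: [-2.912, -1.178, 0.002]
ft_force: [0.1, 0.1, -0.0]
grip_width: 0.999
grip_force: 0.0
time: 11.35
position: [0.5701, -0.0657, 0.2966]
tool_rot: [-3.074, -0.644, 0.001]
ft_force: [0.1, 0.2, 0.2]
grip_width: 1.001
grip_force: 0.0
turn deg [-0.07  0.02 -0.32]
t 11.35 pos [ 0.5701 -0.0657  0.2966] shift(after turn) [ 0.0039  0.0032 -0.0034] F [0.1 0.2 0.2] j [-0.53  0.14  0.68  1.5  -0.09  1.54 -1.01]
5608 [[0.4676, -0.1256, 0.1126], [0.5363, -0.0793, 0.1335], [0.5963, -0.0326, 0.1382]]
18 len 0.1304 thick 0.0656 ctr [ 0.5325 -0.0812]
20 len 0.1304 thick 0.0628 ctr [ 0.533  -0.0814]
22 len 0.1305 thick 0.0607 ctr [ 0.5335 -0.0815]
24 len 0.1307 thick 0.0592 ctr [ 0.5338 -0.0817]
26 len 0.1309 thick 0.0594 ctr [ 0.534  -0.0816]
28 len 0.131 thick 0.0611 ctr [ 0.5342 -0.0814]
30 len 0.1309 thick 0.064 ctr [ 0.5345 -0.0811]
```

View pics/w3.png

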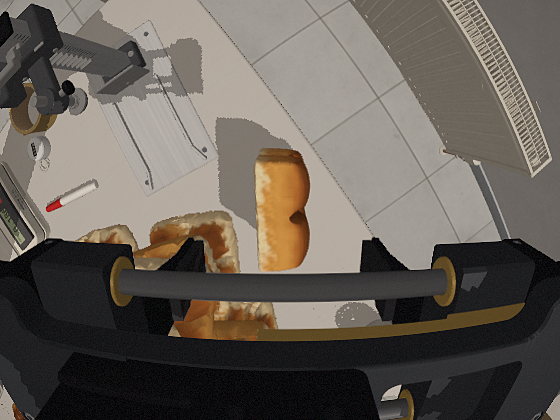

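The wrist view shows the loaf at (282,210), lined up with the fingers at (190,245) and (375,245). The heap stays on the robot side. The loaf's centre is about (0.532, −0.084) and its yaw about 24.5°. Descending and gripping.

```bash
python3 -m handwheel '[[0.087,0.003,0.0005,0.05,0,0,-0.5],[0.087,0.003,0,0.05,0,0,0],[0.087,0,0,0.05,0,0,0],[0.087,0,0,0.02,0,0,0],[0.087,0,0,0,0,0,0]]'; python3 -m handwheel '[[0.087,0,0,0.025,0,0,0],[0.087,0,0,0.025,0,0,0],[0.087,0,0,0,0,0,0]]';python3 -c "
from h import *
to((.5757,-.0641,.075),-65.5);grab('scene','s5')
W,im=world('s5')
for u in range(330,372,4):
  for v in range(215,330,6):
    pass
"
```

```text
time: 12.02
position: [0.5746, -0.0633, 0.1252]
tool_rot: [-3.071, -0.659, 0.006]
ft_force: [-1.0, -0.5, -0.1]
grip_width: 1.0
grip_force: 0.0
time: 12.4
position: [0.5756, -0.064, 0.0768]
tool_rot: [-3.071, -0.657, 0.002]
ft_force: [0.7, 0.0, -0.2]
grip_width: 0.998
grip_force: 0.0
turn deg [-0.05  0.08 -0.35]
t 12.4 pos [ 0.5756 -0.064   0.0768] shift(after turn) [0.0001 0.0002 0.0018] F [ 0.7  0.  -0.2] j [-0.49  0.29  0.65  1.79 -0.2   1.12 -0.92]
```

```bash
python3 -m handwheel '[[0,0,0,0,0,0,0],[0,0,0,0,0,0,0],[0,0,0,0,0,0,0],[0,0,0,0,0,0,0],[0,0,0,0,0,0,0]]' 30;python3 -m handwheel '[[0,0,0,0,0,0,0],[0,0,0,-0.02,0,0,0],[0,0,0,-0.02,0,0,0],[0,0,0,0,0,0,0]]'
```

```text
time: 13.08
position: [0.5764, -0.0647, 0.0777]
tool_rot: [-3.072, -0.655, -0.002]
ft_force: [-1.5, 1.5, 4.4]
grip_width: 0.714
grip_force: 29.8
time: 13.58
position: [0.5778, -0.0654, 0.1196]
tool_rot: [3.072, 0.655, 0.007]
ft_force: [-0.9, 0.8, -1.6]
grip_width: 0.716
grip_force: 29.7
```

Lifted at 62 mm opening. Now I'll turn the loaf in place, its free end swinging right and far, away from the heap.

```bash
python3 -m handwheel '[[0,0,0,0,0,0,-5],[0,0,0,0,0,0,-10],[0,0,0,0,0,0,-10],[0,0,0,0,0,0,-10],[0,0,0,0,0,0,-10],[0,0,0,0,0,0,-10],[0,0,0,0,0,0,-10],[0,0,0,0,0,0,-10],[0,0,0,0,0,0,-10],[0,0,0,0,0,0,-10],[0,0,0,0,0,0,-10]]';python3 -m handwheel '[[0,0,0,0,0,0,-10],[0,0,0,0,0,0,-10],[0,0,0,0,0,0,-10],[0,0,0,0,0,0,-10],[0,0,0,0,0,0,-10],[0,0,0,0,0,0,-10],[0,0,0,0,0,0,-10],[0,0,0,0,0,0,-10],[0,0,0,0,0,0,-10],[0,0,0,0,0,0,-8],[0,0,0,0,0,0,-3],[0,0,0,0,0,0,0]]'; python3 - <<'E'
from h import *
to(gw((-.085,-.0,.12)),140)
for f in ('scene','top'):
    grab(f,'q'+f);W,im=world('q'+f)
    T=(im[...,2].astype(int)>im[...,0]+40)&(W[...,2]>.02)&(W[...,2]<.2)&(W[...,0]>.5)&(W[...,1]<.1)&(W[...,1]>-.2);P=W[T];a=np.radians(50);e=np.array([np.cos(a),np.sin(a)]);n=np.array([-e[1],e[0]])
    L=P[:,:2]@e;t=P[:,:2]@n
    for lo in np.arange(L.min(),L.max(),.02):
        m=(L>=lo)&(L<lo+.02);print(f,lo.round(3),m.sum(),'z',np.percentile(P[m][:,2],[2,98]).round(4),'t',np.percentile(t[m],[2,98]).round(4))
    p=np.array(ctrl.get_state()['position']);print('tcp l,t',p[:2]@e,p[:2]@n,'L',np.percentile(L,[1,99]).round(4))
E
```

```text
time: 14.95
position: [0.5755, -0.0651, 0.1166]
tool_rot: [-1.342, -2.839, 0.001]
ft_force: [0.3, 0.3, -1.6]
grip_width: 0.714
grip_force: 29.7
time: 16.45
position: [0.5756, -0.0651, 0.1166]
tool_rot: [1.328, -2.846, -0.0]
ft_force: [-0.5, 0.3, -2.6]
grip_width: 0.715
grip_force: 29.7
turn deg [ 0.04 -0.04  0.03]
t 16.45 pos [ 0.5756 -0.0651  0.1166] shift(after turn) [-0.0809  0.1527 -0.0034] F [-0.5  0.3 -2.6] j [-0.14  0.22  0.23  1.74 -0.05  1.19  2.55]
scene 0.294 1267 z [0.0496 0.1759] t [-0.5122 -0.4563]
scene 0.314 319 z [0.0719 0.1779] t [-0.5107 -0.4523]
scene 0.334 78 z [0.0736 0.1768] t [-0.5075 -0.4519]
scene 0.354 84 z [0.127  0.1742] t [-0.5108 -0.4641]
scene 0.374 47 z [0.0625 0.1729] t [-0.4785 -0.4511]
scene 0.394 36 z [0.0798 0.1742] t [-0.4809 -0.4516]
scene 0.414 13 z [0.1707 0.1742] t [-0.4786 -0.4662]
tcp l,t 0.3201251012044015 -0.48278410492847607 L [0.2953 0.4025]
top 0.3 51 z [0.1655 0.1767] t [-0.4848 -0.4702]
top 0.32 46 z [0.1695 0.1764] t [-0.4839 -0.4691]
top 0.34 31 z [0.164  0.1737] t [-0.5087 -0.4747]
top 0.36 123 z [0.1645 0.1741] t [-0.5087 -0.4688]
top 0.38 152 z [0.166  0.1742] t [-0.5081 -0.4624]
top 0.4 156 z [0.1666 0.176 ] t [-0.51  -0.463]
top 0.42 82 z [0.1668 0.1776] t [-0.5106 -0.467 ]
tcp l,t 0.3202168131306296 -0.4828337131511811 L [0.3026 0.4312]
```

The loaf is level, bottom at about 38 mm, with its front end 119.5 mm ahead of the grasp. Moving low on to the gauge from the right.

```bash
python3 -m handwheel '[[0,-0.014,0.026,0.002,0,0,0],[0,-0.014,0.026,0.002,0,0,0],[0,-0.014,0.026,0.002,0,0,0],[0,-0.014,0.026,0.002,0,0,0],[0,-0.014,0.025,0.002,0,0,0],[0,-0.014,0.024,0,0,0,0],[0,0,0,0,0,0,0],[0,0,0,0,0,0,0]]'; python3 - <<'E'
from h import *
s=ctrl.get_state();print('tcp g',g(s['position']).round(4));to(gw((-.078,0,.106)),140)
for f in ('scene','top'):
    grab(f,'r'+f);W,im=world('r'+f);G=g(W)
    T=(im[...,2].astype(int)>im[...,0]+30)&(abs(G[...,0]+.03)<.12)&(abs(G[...,1])<.07)&(G[...,2]>.02)&(G[...,2]<.19);P=G[T];print(f,T.sum(),np.percentile(P,[1,50,99],axis=0).round(4).tolist())
    T=(G[...,2]>.015)&(G[...,2]<.026)&(abs(abs(G[...,1])-.042)<.015)&(G[...,0]>-.1)&(G[...,0]<.04)&(im.min(2)>60);P=G[T]
    for sgn in(1,-1):
        Q=P[P[:,1]*sgn>0]; print('guide',sgn,len(Q),np.percentile(Q,[5,50,95],axis=0).round(4).tolist() if len(Q) else '')
E
python3 -c "
import cv2;a=cv2.imread('pics/rscene.png')[80:290,170:380];cv2.imwrite('pics/c5.png',cv2.resize(a,None,fx=2.6,fy=2.6))"
```

```text
time: 17.55
position: [0.5129, 0.0967, 0.1071]
tool_rot: [-1.328, 2.847, -0.001]
ft_force: [-0.2, -0.0, -1.5]
grip_width: 0.714
grip_force: 29.7
tcp g [-0.0822 -0.0007  0.1071]
turn deg [-0.04 -0.01  0.02]
t 17.55 pos [0.5129 0.0967 0.1071] shift(after turn) [-0.0042  0.0007  0.0011] F [-0.2 -0.  -1.5] j [-0.34  0.11  0.11  1.88 -0.01  1.15  2.22]
scene 772 [[-0.1063, -0.033, 0.0804], [-0.0926, -0.0144, 0.161], [-0.0153, 0.0284, 0.1691]]
guide 1 0 
guide -1 45 [[-0.0967, -0.0486, 0.0176], [-0.0217, -0.0423, 0.0209], [0.0136, -0.0403, 0.0227]]
top 293 [[-0.0312, -0.0291, 0.1508], [-0.0014, 0.008, 0.1602], [0.0245, 0.0251, 0.1892]]
guide 1 32 [[-0.0141, 0.0378, 0.0161], [0.0101, 0.0397, 0.0187], [0.037, 0.0415, 0.0227]]
guide -1 0
```

View pics/c5.png

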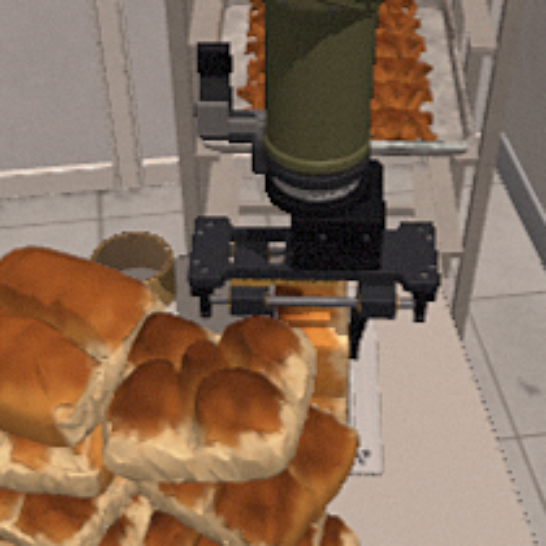

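The crop shows the loaf in the gripper over the gauge at (320,350), clear of the heap. The guides measure symmetric about the axis. I'll lower it between the guides, then slide it to the stop.

```bash
python3 -m handwheel '[[0,0,0.0007,0.008,0,0,0],[0,0,0,0.006,0,0,0],[0,0,0,0,0,0,0],[0,-0.006,0,0,0,0,0],[0,-0.006,0,0,0,0,0],[0,0,0,0,0,0,0]]'; python3 -m handwheel '[[0,-0.003,0,0,0,0,0],[0,0,0,0,0,0,0]]';  python3 -c "
from h import *
s=ctrl.get_state();print('tcp g',g(s['position']).round(4), 'F g',(g(np.array(s['ft_force'])+O)).round(2))"
```

```text
time: 18.4
position: [0.5202, 0.1082, 0.0933]
tool_rot: [-1.331, 2.845, 0.0]
ft_force: [-0.3, -0.2, -1.8]
grip_width: 0.717
grip_force: 29.7
time: 18.65
position: [0.5218, 0.1098, 0.0931]
tool_rot: [-1.33, 2.846, 0.0]
ft_force: [-0.3, -0.1, -2.4]
grip_width: 0.708
grip_force: 29.7
tcp g [-0.0664  0.0009  0.0931] F g [-0.25  0.21 -2.4 ]
```

```bash
for i in 1 2 3; do python3 -m handwheel '[[0,-0.0015,-0.0003,0,0,0,0],[0,0,0,0,0,0,0]]'|sed -n 2,4p; done;  python3 -c "
from h import *
s=ctrl.get_state();print('tcp g',g(s['position']).round(4), 'F g',(g(np.array(s['ft_force'])+O)).round(2))"
```

```text
position: [0.5229, 0.1106, 0.0931]
tool_rot: [-1.329, 2.846, 0.0]
ft_force: [0.9, 0.1, -1.0]
position: [0.5242, 0.1116, 0.0931]
tool_rot: [-1.329, 2.846, 0.0]
ft_force: [0.1, -0.4, -1.7]
position: [0.5254, 0.1126, 0.0931]
tool_rot: [-1.33, 2.846, 0.0]
ft_force: [-0.1, 0.4, -1.4]
tcp g [-0.062  -0.      0.0931] F g [ 0.25  0.32 -1.36]
```

```bash
for i in 1 2 3; do python3 -m handwheel '[[0,-0.0015,0,0,0,0,0],[0,0,0,0,0,0,0]]'|sed -n 2,4p; done;  python3 -c "
from h import *
s=ctrl.get_state();print('tcp g',g(s['position']).round(4), 'F g',(g(np.array(s['ft_force'])+O)).round(2))"
```

```text
position: [0.5263, 0.1138, 0.0931]
tool_rot: [-1.33, 2.846, 0.0]
ft_force: [-0.3, -0.2, -0.8]
position: [0.5272, 0.1148, 0.0931]
tool_rot: [1.329, -2.846, 0.0]
ft_force: [-0.5, -0.0, -0.6]
position: [0.5274, 0.1149, 0.0929]
tool_rot: [1.328, -2.845, 0.001]
ft_force: [-2.9, -3.0, 0.8]
tcp g [-0.0589 -0.0001  0.0929] F g [-4.13  0.31  0.8 ]
```

Contact with the stop (−4 N). Setting down.

```bash
for i in 1 2; do python3 -m handwheel '[[0,0,0,0.002,0,0,0],[0,0,0,0,0,0,0]]'|sed -n 2,4p; done;  python3 -m handwheel '[[0,0,0,0.001,0,0,0],[0,0,0,0,0,0,0]]'|sed -n 2,4p
```

```text
position: [0.5275, 0.1147, 0.0908]
tool_rot: [1.327, -2.845, 0.001]
ft_force: [-3.7, -4.3, 0.9]
position: [0.5275, 0.1147, 0.0889]
tool_rot: [1.327, -2.845, 0.001]
ft_force: [-3.8, -3.9, 0.6]
position: [0.5275, 0.1145, 0.0882]
tool_rot: [1.327, -2.845, 0.001]
ft_force: [-4.4, -5.0, 2.1]
```

```bash
python3 -m handwheel '[[0,0.0015,0,0.001,0,0,0],[0.087,0,0,0,0,0,0],[0.087,0,0,0,0,0,0],[0.087,0,0,0,0,0,0],[0.087,0,0,-0.02,0,0,0],[0.087,0,0,-0.04,0,0,0],[0.087,0.01,0,-0.05,0,0,0],[0.087,0,0,-0.06,0,0,0],[0.087,0,0,-0.06,0,0,0],[0.087,0,0,-0.02,0,0,0]]'; python3 - <<'E'
from h import *
path(gw((.086,.088,.32)),50,9)
for f in ('scene','top'):
    grab(f,'u'+f);W,im=world('u'+f);G=g(W)
    for nm,z0,z1 in(('all',.02,.165),('low',.03,.07)):
        T=(im[...,2].astype(int)>im[...,0]+30)&(abs(G[...,0]+.03)<.12)&(abs(G[...,1])<.07)&(G[...,2]>z0)&(G[...,2]<z1);P=G[T];print(f,nm,T.sum(),np.percentile(P,[1,50,99],axis=0).round(4).tolist() if T.sum() else '')
E
```

```text
time: 22.15
position: [0.5224, 0.1078, 0.3418]
tool_rot: [-1.327, 2.839, -0.001]
ft_force: [-0.3, 0.8, -1.2]
grip_width: 1.0
grip_force: 0.0
yaw now 140.09 tool z turn total 90.09 per row 10.01 z per row 0.0024
   0 -0.0171 0.0098
   1 -0.0151 0.0127
   2 -0.0127 0.0151
   3 -0.0099 0.0171
   4 -0.0067 0.0185
   5 -0.0034 0.0194
   6 0.0 0.0197
   7 0.0034 0.0194
   8 0.0068 0.0185
scene all 1266 [[-0.0832, -0.0326, 0.0593], [-0.0357, -0.0111, 0.1437], [0.0492, 0.0289, 0.1496]]
scene low 49 [[-0.0841, -0.0331, 0.0489], [-0.0822, -0.0252, 0.0652], [-0.0062, 0.0154, 0.0699]]
top all 210 [[-0.0459, -0.0304, 0.0662], [-0.0025, -0.0063, 0.1427], [0.051, 0.0207, 0.1471]]
top low 3 [[-0.0747, -0.013, 0.0325], [0.0754, -0.0092, 0.0337], [0.0759, 0.0178, 0.0588]]
```

The loaf stands on the deck: its top is at 0.148, it is centred within 2 mm and in contact with the stop. Now over to the handle.

```bash
python3 -m handwheel '[[0.087,-0.017,0.01,0.002,0,0,10],[0.087,-0.015,0.0127,0.002,0,0,10],[0.087,-0.0127,0.015,0.002,0,0,10],[0.087,-0.01,0.017,0.002,0,0,10],[0.087,-0.0067,0.0185,0.002,0,0,10],[0.087,-0.0034,0.0194,0.003,0,0,10],[0.087,0,0.0197,0.003,0,0,10],[0.087,0.0034,0.0194,0.003,0,0,10],[0.087,0.0068,0.0185,0.003,0,0,10],[0.087,0,0,0,0,0,0],[0.087,0,0,0,0,0,0]]'; python3 - <<'E'
from h import *
to(gw((.086,.088,.32)),50)
grab('wrist','w6');W,im=fish('w6');G=g(W)
m=(abs(G[...,1]-.088)<.03)&(G[...,0]>.04)&(G[...,0]<.125)
for nm,z0,z1 in(('griptop',.312,.326),('ear',.255,.295)):
    P=G[m&(G[...,2]>z0)&(G[...,2]<z1)];print(nm,len(P),np.percentile(P,[2,50,98],axis=0).round(4).tolist())
P=G[m&(G[...,2]>.255)&(G[...,2]<.30)&(G[...,0]<.085)];print('ear',len(P),np.percentile(P,[2,50,98],axis=0).round(4).tolist())
for f in('uscene',):
    W,im=world(f);G=g(W);m=(abs(G[...,1]-.088)<.03)
    P=G[m&(G[...,2]>.3)&(G[...,2]<.33)&(abs(G[...,0]-.1)<.03)];print(f,'grip',np.percentile(P,[3,50,97],axis=0).round(4).tolist())
    P=G[m&(G[...,2]>.25)&(G[...,2]<.30)&(G[...,0]>.03)&(G[...,0]<.085)];print('ear',np.percentile(P,[3,50,97],axis=0).round(4).tolist())
    T=(abs(G[...,0]-.018)<.02)&(abs(G[...,1])<.02)&(G[...,2]>.165)&(G[...,2]<.27);P=G[T];print('foot/clamp z',np.percentile(P[:,2],[1,5,10,50,99]).round(4),np.histogram(P[:,2],bins=np.arange(.165,.27,.006))[0])
E
```

```text
time: 23.62
position: [0.5511, 0.2807, 0.3141]
tool_rot: [-1.069, -2.954, 0.003]
ft_force: [0.1, -0.5, -0.7]
grip_width: 1.003
grip_force: 0.0
turn deg [-0.1  0.   0.2]
t 23.62 pos [0.5511 0.2807 0.3141] shift(after turn) [-0.0003  0.0027 -0.0059] F [ 0.1 -0.5 -0.7] j [-0.58  0.23  0.08  1.33 -0.02  1.59  0.37]
griptop 956 [[0.0957, 0.0737, 0.3133], [0.1021, 0.0886, 0.317], [0.1091, 0.1016, 0.3187]]
ear 972 [[0.0558, 0.0597, 0.2591], [0.0622, 0.0897, 0.2758], [0.1056, 0.1005, 0.289]]
ear 799 [[0.0557, 0.0593, 0.2618], [0.0613, 0.086, 0.2772], [0.0654, 0.1003, 0.2886]]
uscene grip [[0.0928, 0.0734, 0.301], [0.0962, 0.0868, 0.3123], [0.1038, 0.1002, 0.32]]
ear [[0.0531, 0.0615, 0.2598], [0.056, 0.0835, 0.2729], [0.0615, 0.0998, 0.2888]]
foot/clamp z [0.1873 0.1916 0.1924 0.2295 0.2607] [ 0  0  0  8 65 20 11  8  3 23 28 31 38 46 10 18  1]
```

The ear's outer face is at 0.055 and the grip's centre at 0.102, both as in the text. The handle mid is at z ≈ 0.2735 and the foot underside about 40 mm above the loaf. Descending around the handle and squeezing.

```bash
python3 -m handwheel '[[0.087,0,0.002,0.02,0,0,0],[0.087,0,0.0007,0.03,0,0,0],[0.087,0,0,0.023,0,0,0],[0.087,0,0,0.01,0,0,0],[0.087,0,0,0,0,0,0]]'; python3 -c "
from h import *
to(gw((.086,.088,.231)),50)"
```

```text
time: 24.3
position: [0.5529, 0.2831, 0.232]
tool_rot: [-1.073, -2.953, 0.001]
ft_force: [0.2, 0.1, 0.0]
grip_width: 1.001
grip_force: 0.0
turn deg [-0.03 -0.01  0.06]
t 24.3 pos [0.5529 0.2831 0.232 ] shift(after turn) [-0.0004 -0.0003  0.001 ] F [0.2 0.1 0. ] j [-0.58  0.24  0.07  1.47 -0.02  1.43  0.37]
```

```bash
python3 -m handwheel '[[0.0,0,0,0,0,0,0],[0.0,0,0,0,0,0,0],[0.0,0,0,0,0,0,0],[0.0,0,0,0,0,0,0],[0,0,0,0,0,0,0],[0,0,0,0,0,0,0]]' 30;python3 -m handwheel '[[0,0,0,-0.001,0,0,0],[0,0,0,0,0,0,0]]'
```

```text
time: 25.05
position: [0.5534, 0.2844, 0.2314]
tool_rot: [1.073, 2.952, 0.001]
ft_force: [3.6, 3.0, -3.6]
grip_width: 0.5
grip_force: 29.8
time: 25.3
position: [0.5533, 0.2844, 0.2322]
tool_rot: [1.072, 2.953, 0.0]
ft_force: [3.4, 2.5, -4.0]
grip_width: 0.502
grip_force: 29.8
```

Trigger squeezed (43.5 mm), and the wrist now carries about 4 N. Bringing the carriage down in hand.

```bash
python3 -m handwheel '[[0,0,0,0.003,0,0,0],[0,0,0,0.005,0,0,0],[0,0,0,0.005,0,0,0],[0,0,0,0,0,0,0]]';python3 -m handwheel '[[0,0,0,0.005,0,0,0],[0,0,0,0.005,0,0,0],[0,0,0,0.005,0,0,0],[0,0,0,0,0,0,0]]'; python3 - <<'E'
from h import *
grab('scene','s7');W,im=world('s7');G=g(W)
T=(abs(G[...,0]-.018)<.02)&(abs(G[...,1])<.02)&(G[...,2]>.13)&(G[...,2]<.24);P=G[T];print(np.histogram(P[:,2],bins=np.arange(.13,.24,.004)))
E
```

```text
time: 25.8
position: [0.5533, 0.2844, 0.2189]
tool_rot: [1.072, 2.953, 0.001]
ft_force: [4.8, 4.0, -4.4]
grip_width: 0.506
grip_force: 29.8
time: 26.3
position: [0.5533, 0.2844, 0.204]
tool_rot: [1.072, 2.953, 0.001]
ft_force: [3.9, 3.5, -3.4]
grip_width: 0.502
grip_force: 29.8
(array([ 0,  0, 31, 97, 22,  0,  0,  7, 52, 18, 14,  8,  5,  4,  0,  9, 16,
       15, 23, 19, 21, 49,  5,  7,  4, 13,  0]), array([0.13 , 0.134, 0.138, 0.142, 0.146, 0.15 , 0.154, 0.158, 0.162,
       0.166, 0.17 , 0.174, 0.178, 0.182, 0.186, 0.19 , 0.194, 0.198,
       0.202, 0.206, 0.21 , 0.214, 0.218, 0.222, 0.226, 0.23 , 0.234,
       0.238]))
```

```bash
python3 -m handwheel '[[0,0,0,0.003,0,0,0],[0,0,0,0.003,0,0,0],[0,0,0,0.002,0,0,0],[0,0,0,0,0,0,0]]'|sed -n '2p;4p'; for i in 1 2 3; do python3 -m handwheel '[[0,0,0,0.001,0,0,0],[0,0,0,0,0,0,0]]'|sed -n '2p;4p'; done
```

```text
position: [0.5533, 0.2844, 0.1963]
ft_force: [4.6, 3.7, -4.4]
position: [0.5533, 0.2844, 0.1954]
ft_force: [5.4, 4.6, -4.0]
position: [0.5534, 0.2844, 0.1945]
ft_force: [5.0, 3.8, -3.3]
position: [0.5534, 0.2844, 0.1937]
ft_force: [4.1, 4.2, -2.7]
```

```bash
for i in 1 2; do python3 -m handwheel '[[0,0,0,0.001,0,0,0],[0,0,0,0,0,0,0]]'|sed -n '2p;4p'; python3 -m handwheel '[[0,0,0,0,0,0,0]]'|sed -n '4p'; done
```

```text
position: [0.5534, 0.2844, 0.1931]
ft_force: [3.9, 3.3, -1.2]
ft_force: [3.5, 3.3, -0.9]
position: [0.5534, 0.2844, 0.1926]
ft_force: [3.6, 3.4, -0.1]
ft_force: [3.3, 4.5, 0.5]
```

The foot now takes the carriage's weight (Fz from −4 to about 0 after 39 mm of descent, as predicted). Letting go and rising clear.

```bash
python3 -m handwheel '[[0.087,0,0,0,0,0,0],[0.087,0,0,0,0,0,0],[0.087,0,0,0,0,0,0],[0.087,0,0,0,0,0,0]]'; python3 -m handwheel '[[0.087,0,0,-0.02,0,0,0],[0.087,0,0,-0.04,0,0,0],[0.087,0,0,-0.05,0,0,0],[0.087,0.04,0,-0.02,0,0,0],[0.087,0.05,0,0,0,0,0],[0.087,0.05,0,0,0,0,0],[0.087,0,0,0,0,0,0]]'; python3 - <<'E'
from h import *
for f in('scene','top'):
    grab(f,'z'+f);W,im=world('z'+f);G=g(W)
    T=(abs(G[...,1]-.088)<.02)&(abs(G[...,0]-.1)<.03)&(G[...,2]>.2)&(im.max(2)<75);print(f,'grip top',np.percentile(G[T][:,2],[97]).round(4))
    T=(abs(G[...,0]-.018)<.018)&(abs(G[...,1])<.02)&(G[...,2]>.13)&(G[...,2]<.24);print(np.histogram(G[T][:,2],bins=np.arange(.13,.24,.006))[0])
    T=(im[...,2].astype(int)>im[...,0]+30)&(abs(G[...,0]+.03)<.12)&(abs(G[...,1])<.07)&(G[...,2]>.02)&(G[...,2]<.152);P=G[T];print('loaf',np.percentile(P,[1,50,99],axis=0).round(4).tolist())
a=cv2.imread('pics/zscene.png')[70:270,190:390];b=cv2.imread('pics/ztop.png')[120:250,165:325]
cv2.imwrite('pics/c9.png',np.hstack([cv2.resize(a,(400,400)),cv2.resize(b,(400,400*130//160)) if 0 else cv2.copyMakeBorder(cv2.resize(b,(400,325)),0,75,0,0,0)]))
E
```

```text
time: 28.85
position: [0.5532, 0.284, 0.1921]
tool_rot: [1.072, 2.952, 0.001]
ft_force: [0.5, 0.4, 1.1]
grip_width: 0.868
grip_force: 0.0
time: 29.72
position: [0.4414, 0.3782, 0.3225]
tool_rot: [-1.058, -2.956, -0.004]
ft_force: [-0.2, 0.4, -0.1]
grip_width: 1.001
grip_force: 0.0
scene grip top [0.2793]
[ 0 20 79 34 40 16 12  0 16 21 30 26 56  8 12  6  0  0]
loaf [[-0.0834, -0.0326, 0.0587], [-0.0435, -0.0133, 0.1431], [0.0487, 0.029, 0.1496]]
top grip top [0.2786]
[ 1 62 37 29  9  0  0  0  5  9 28 43 35  3 14  0  0  0]
loaf [[-0.083, -0.0314, 0.061], [-0.0332, -0.0026, 0.142], [0.0482, 0.0255, 0.1488]]
```

View pics/c9.png

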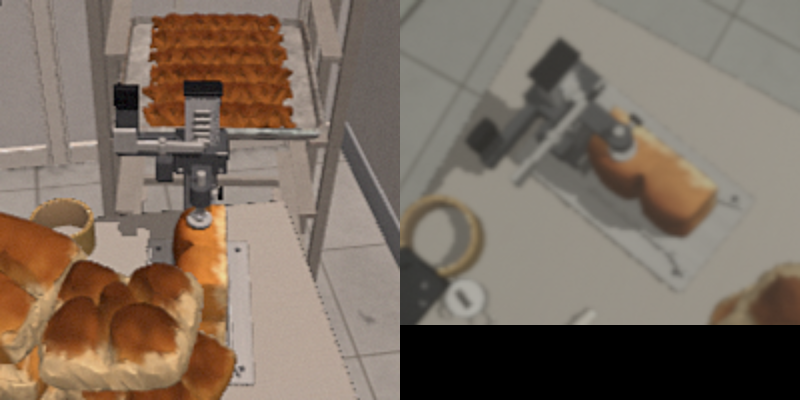

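The foot rests on the loaf (at (198,215) in the scene half), the loaf stands straight between the guides against the stop, and the bystanders look undisturbed. The gripper is clear of everything, so I'm handing in.

```bash
python3 -c "
from h import *
print(ctrl.close_job())"
```

```text
the job is handed in; nothing more can be done
None
```

The job is handed in at about 30 s with no verdict shown: carriage lifted to the top notch, loaf stood between the guides against the back stop, carriage brought down in hand until the foot rested on the loaf at about 4 N, then let go.

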